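# Refit the hook-in access cover of a leather skiving machine

## Robot

A 6-joint arm with a two-finger parallel gripper is mounted at the origin on the work surface. World frame = base frame: x ahead of the robot, y to its left, z up, the work surface at z = 0. Lengths are in m, angles in rad, forces in N, time in s.
With the tool pointing down it reaches from about 0.325 to 0.75 m from the base axis. Payload 7.6 kg.
Tool frame: the origin (TCP) lies on the front face of the gripper's body, between the roots of the fingers; the fingertips stand 73 mm ahead of it and the grasp point (between the pads) lies 54 mm ahead of it; x points along the fingers, z is the direction in which the jaws open and shut, and the axes are right-handed (so a half turn about x gives the same grasp; the last joint's range is limited). The gripper opens to 85 mm and grips with 20 to 120 N. Pads are 22 mm wide; open, the fingers measure 114 mm over their backs; the gripper's body (76 mm by 85 mm) begins 54 mm behind the grasp point. The pads swing forward as they close: fully open they stand 13 mm farther back than shut.
Start: joints at [-1.264, 0.052, 1.401, -0, 1.689, -0.07], TCP at [0.193, -0.488, 0.304] pointing down, gripper open.
Joint ranges: [-2.9, 2.9], [-0.91, 2.17], [0.12, 2.37], [-1.06, 4.2], [0.26, 2.73], [-2.93, 2.93]. Speed limits (rad/s): [2.57, 2.57, 3.01, 3.14, 3.14, 3.14].

## Interface

Orientations are given as a unit quaternion [w, x, y, z].
In Python, from cell import state, grab_frame, job_done gives the robot as it stands. The module is installed in compiled form; this text tells all that it offers.
- The arm moves only by the tool arm_command, never from a script. Its argument "targets" is a list of rows, each a list of 7 numbers: the shift along the tool's x, y, z in mm, then the turn, a rotation vector about the tool's x, y, z in degrees, then the finger opening in mm, from 0 to 85.4. A call has 1 to 10 rows; each row is the pose to reach, as a shift and turn from the pose commanded when the call began, along the tool's axes at that moment; what a row does not reach only later rows make up. A row lasts 1/8 s, in which the tool goes at most 62.5 mm and 10.7 degrees, less where a joint would pass 70% of its speed; a pose out of reach is approached as far as the arm can. A call with a gripper value outside its range is refused whole. The fingers move at their own pace and stop on an object; "force" is the grip in N (left out, the last holds). Time passes only in rows, so rows that repeat a pose let the fingers close. It gives the time, the measured TCP pose, the force and the opening at its end, in the units of the state.
- state(): the state, without advancing time (a new reading comes with each control period).
- grab_frame(name): name is "scene" or "top" or "wrist"; returns a dict with "image" (400x640x3 uint8, red, green, blue), "K" (3x3 intrinsics, pixels), "xyz" and "attitude" of the camera in the world; the wrist camera has in their place "tool_from_camera" (4x4, takes a point from camera to tool coordinates, whose origin is the TCP and whose axes are the tool frame's). Camera axes: x right, y down, z forward; pixel columns grow to the right and rows downward; lengths in m; the calibration is good to about 2 mm. A picture is of the moment at which its call begins: read the wrist's pose just before it. There is no depth.
- job_done(): hands the job in, once; it reports no verdict.
The state is a dict: "time": time; "joints": joint angles; "joint_velocities": joint speeds; "joint_torque": joint torques, N m; "eef_pos": TCP position; "tool_rot": TCP orientation; "ft_force": force on the tool from outside, world axes, zero at the start; "ft_torque": the same for the moment, N m; "width": finger opening in m.
Only numpy, scipy, OpenCV 4.12 (cv2) and the standard library are available. Lean on these libraries where they do the work, as an engineer would, in place of code of your own. Each camera call takes 0.05 s, during which the arm holds its last target.

## Task

Refit the loose access cover on the skiving machine's open gear case: hold the cover tilted and hook its lip under the case's fixed ledge, feeling for the stop, then swing its other end down and press it gently until the spring catch snaps over its edge and the cover lies flat and fully home. Do not force anything: never push on the machine with more than about 15 N. Let go at the end, and leave the other things on the bench where they are.

Things in the scene. Friction and masses are not known exactly. Their poses are not given: they have to be found in the camera images.
- machine: Base and head of a bench skiving machine, fixed; place and yaw vary. Origin on the bench, z up; machine coordinates below are in this frame, mm. Head 165 high at y -120 to -210. On the base, round the origin, stands a grey open-topped gear case 164 (x) x 111 (y) x 65 high, bolted in slots: it may sit up to 12 mm either way along x from nominal, and that is NOT measured: find it by feel.
- ledge_mark (a point): Nominal middle of the free lower edge of the case's steel ledge, machine (-68, 0, 67), axes as the machine's; the real one is up to 12 mm off along x. The ledge runs all across y, nominal x -88 to -68, z 67 to 73. Under it is a pocket open down to z 22 or lower, closed by a wall with its face 12.5 mm behind the ledge's free edge, where the lip stops.
- seat_mark (a point): Nominal middle of the cover's seat, machine (0, 0, 60); real one up to 12 off along x. From the real one: two rails, tops z 60, |y| 36 to 48.5, x -58 to 66; side walls' inner faces y +-48.5, far wall's x 66, tops z 65. Seated, the cover is parallel to the machine, underside at z 60; play 2.5 mm in all along x, 3.5 each way in y, 2 between lip and ledge.
- catch (a joint): Travel of the case's spring catch, m: 0 sprung out, to 0.009 pushed to +x. Steel leaf 26 wide, mid far wall, sloping from x 60, z 68 up to x 67, z 80 (from the real case middle). The far edge coming down pushes it back (about 3 to 10 N downward there) and it snaps out over the edge, 1.6 mm above the seated plate. Housing behind it: x 80 to 102, up to z 86.
- cover_grip (a point): Middle of the black grip rib (44 long in x, 12 thick in y, top 34 above the plate) of the loose cover, about 0.22 kg, which starts flat on the bench. Axes: x from lip to far edge, z up out of the plate. Plate 130 (x) x 90 (y) x 5 mm. This point is 27 mm above the plate's underside, 20 mm to +x of the plate's middle. Grip across y.
- cover_lip (a point): Middle of the tip of the cover's lip, half-way through its thickness: 99 mm to -x of and 24.5 mm below the grip point, axes as the cover's. The lip is a tongue in the plate's plane, 64 wide, 5 thick, reaching 14 mm beyond the plate's -x end.
- cover_far (a point): Middle of the cover's far edge at its underside (the edge the catch takes): 45 mm to +x of and 27 mm below the grip point, axes as the cover's.
- spool: Bystander: thread spool 38 mm wide, 52 high.
- tin: Bystander: open steel tin 70 mm wide, 75 high.
- glue: Bystander: white glue jar 76 mm wide, 130 high.
- water: Bystander: clear bottle 68 mm wide, 220 high.
- screwdriver: Bystander: screwdriver lying on the bench.
- mallet: Bystander: hammer lying on the bench.
- weight: Bystander: steel block 60 x 40 x 30 mm.
Things that resemble listed ones, but are neither listed nor needed, are in the scene too. What is meant by the part that bears cover_grip is not purple, and is the smaller of those in its own colour.

How it is judged:
On the way:
1. the gripped cover is held tilted with its lip down in the case at the ledge end (x of cover_lip in the frame of machine below -0.06 m and z of cover_lip in the frame of machine between 0.03 and 0.062 m and angle between the z axis of cover_lip and the z axis of machine, either way round above 0.1 rad and contact force between the fingers and cover above 0.3 N), for 0.1 s.
At the end, for the whole second after the job is handed in: The cover lies flat (within 0.03 rad) and at rest on the rails down in the case, which it can do only with its lip under the ledge: lip level with the rails (below the ledge), far edge within 2.5 mm of its seat height, and the catch sprung out over it (within 2.5 mm of its rest) (x of cover_lip in the frame of machine below -0.062 m and z of cover_lip in the frame of machine between 0.058 and 0.066 m and y of cover_lip in the frame of machine between -0.008 and 0.008 m and z of cover_far in the frame of machine below 0.0625 m and angle between the z axis of cover_lip and the z axis of machine, either way round below 0.03 rad and angle between the x axis of cover_lip and the x axis of machine, either way round below 0.08 rad and value of joint catch below 0.0025 m and linear speed of cover below 0.01 m/s); the robot touches nothing.
It fails at once if the machine or its gear case is pushed with more than 23 N (contact force between anything else and gear_case above 23 N or contact force between anything else and machine above 23 N).
It fails at once if a bystander is moved by more than 30 mm (distance of any of spool, tin, glue, water, screwdriver, mallet, weight from where it was at the start of the episode above 0.03 m).
It also fails if it takes over 64 s, if anything falls off the work surface, if the arm or the gripper's body presses on something with over 40 N, if the wrist force passes 120 N, or if a joint passes its speed limit or range.

## Working session

There is one attempt and no reset: what is moved stays moved. The work goes in short steps, Python scripts to look and compute and a tool call to move; the robot and the scene stay as the last step left them, time stands still between calls to the robot, and variables do not carry over. Pictures are saved under pics/ and viewed, and the job is handed in when it is done.

Besides the shell and the picture viewer there is one more tool, called after "Call:" in YAML: its name, and indented under it one key for each argument. arm_command: Moves the arm, as the interface text tells. Its arguments: {"type":"object","properties":{"targets":{"type":"array","items":{"type":"array","items":{"type":"number"}}},"force":{"type":"number"}},"required":["targets"]}

```bash
mkdir -p pics; ls
python3 - <<'E'
from cell import state, grab_frame
import cv2, pickle
s=state()
for k in s: print(k,s[k])
for n in ["scene","top","wrist"]:
    f=grab_frame(n); cv2.imwrite(f"pics/{n}0.png",f["image"][:,:,::-1]); pickle.dump((state(),f),open(f"{n}0.pkl","wb"))
    print(n,{k:v for k,v in f.items() if k!="image"})
E
```

```text
pics
time 0.0
joints [-1.26429308e+00  5.28624111e-02  1.40175934e+00 -1.50026451e-05
  1.68861332e+00 -7.03374536e-02]
joint_velocities [ 0.00192918 -0.00103359 -0.00058422  0.0001824   0.00042052 -0.00200061]
joint_torque [ 3.27330825e-03 -3.81666577e+01 -3.60182619e+01  1.23107661e-04
  6.25121553e-03  1.74766723e-05]
eef_pos [ 0.19313286 -0.48797435  0.30304144]
tool_rot [ 0.58434447  0.39785256  0.58526322 -0.3971421 ]
ft_force [-0.34122162  0.05711637 -0.44736678]
ft_torque [ 0.04406981  0.03276535 -0.04629079]
width 0.08522283474695058
scene {'K': array([[479.97772651,   0.        , 318.54151257],
       [  0.        , 479.97772651, 204.72405399],
       [  0.        ,   0.        ,   1.        ]]), 'xyz': array([0.88877069, 0.57708386, 1.04068503]), 'attitude': array([-0.08298301,  0.27369112,  0.90928736, -0.30233009])}
top {'K': array([[487.02927725,   0.        , 323.14838923],
       [  0.        , 487.02927725, 203.25484215],
       [  0.        ,   0.        ,   1.        ]]), 'xyz': array([ 0.33642453, -0.03272079,  1.588456  ]), 'attitude': array([-0.03532832,  0.70692195, -0.70583048,  0.02857606])}
wrist {'K': array([[326.73791231,   0.        , 320.84591847],
       [  0.        , 326.73791231, 200.45987134],
       [  0.        ,   0.        ,   1.        ]]), 'tool_from_camera': array([[ 8.35547094e-04, -2.90862636e-01,  9.56764458e-01,
        -6.89563671e-02],
       [-7.34811929e-05, -9.56764808e-01, -2.90862678e-01,
         7.52676416e-02],
       [ 9.99999648e-01,  1.72725272e-04, -8.20794988e-04,
        -8.34022087e-04],
       [ 0.00000000e+00,  0.00000000e+00,  0.00000000e+00,
         1.00000000e+00]])}
```

View pics/scene0.png

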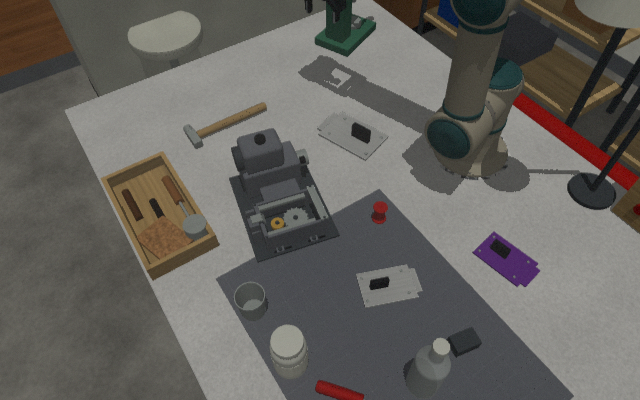

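View pics/top0.png

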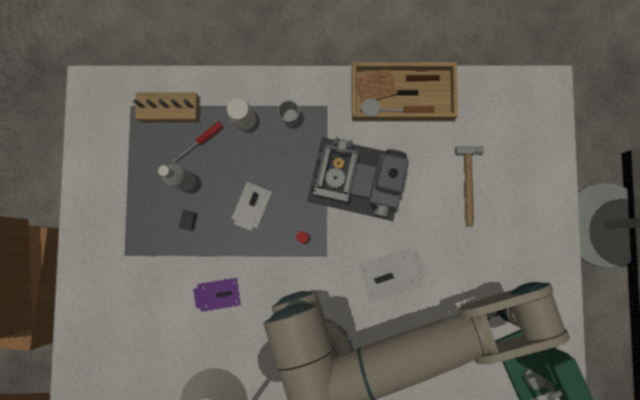

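View pics/wrist0.png

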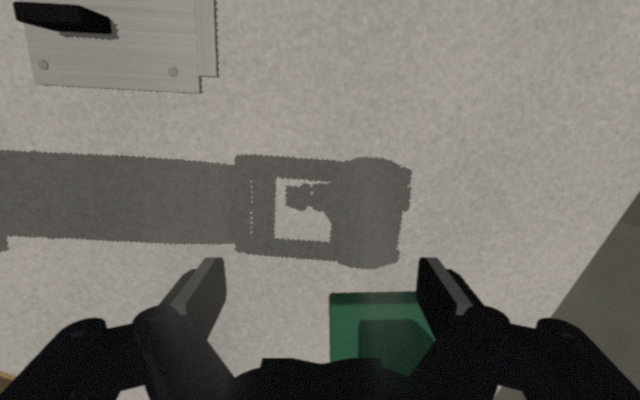

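Run:
```python
import pickle,cv2
s,f=pickle.load(open('top0.pkl','rb'));im=f['image'][:,:,::-1]
cv2.imwrite('pics/t1.png',cv2.resize(im[120:240,220:420],None,fx=4,fy=4,interpolation=cv2.INTER_CUBIC))
s,f=pickle.load(open('scene0.pkl','rb'));im=f['image'][:,:,::-1]
cv2.imwrite('pics/s1.png',cv2.resize(im[120:270,220:350],None,fx=4,fy=4,interpolation=cv2.INTER_CUBIC))
cv2.imwrite('pics/s2.png',cv2.resize(im[255:315,345:435],None,fx=8,fy=8,interpolation=cv2.INTER_CUBIC))
```

```text
(no output)
```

View pics/t1.png

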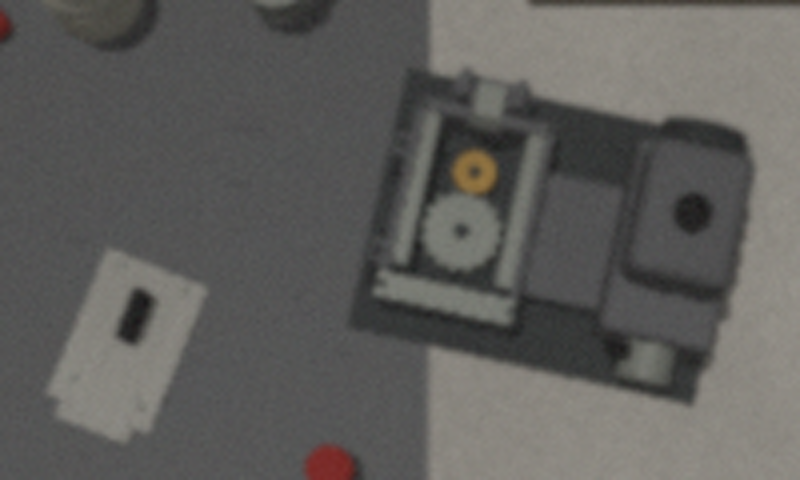

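View pics/s1.png

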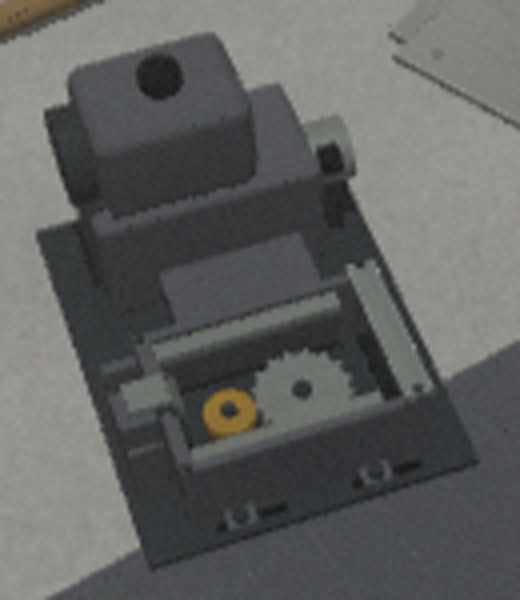

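View pics/s2.png

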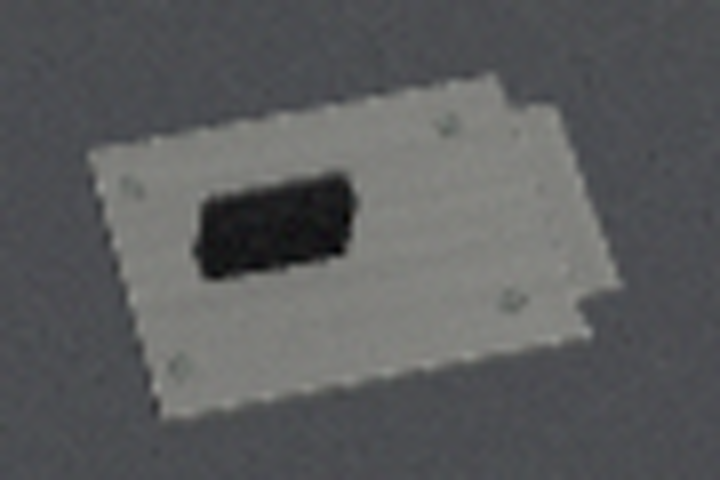

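```bash
cat > h.py <<'E'
import numpy as np, pickle
from scipy.spatial.transform import Rotation as R
def q2R(q): return R.from_quat([q[1],q[2],q[3],q[0]]).as_matrix()
def campose(s,f):
    if 'xyz' in f: return np.array(f['xyz']),q2R(f['attitude'])
    T=np.array(f['tool_from_camera']); Rt=q2R(s['tool_rot'])
    return np.array(s['eef_pos'])+Rt@T[:3,3], Rt@T[:3,:3]
def bp(s,f,uv,z):
    c,Rm=campose(s,f); d=Rm@np.linalg.inv(f['K'])@np.array([uv[0],uv[1],1.]); t=(z-c[2])/d[2]; return c+t*d
def pj(s,f,P):
    c,Rm=campose(s,f); p=np.array(f['K'])@(Rm.T@(np.array(P)-c)); return p[:2]/p[2]
def crop(c,x0,y0,k): return ((c[0]+.5)/k-.5+x0,(c[1]+.5)/k-.5+y0)
E
python3 - <<'E'
from h import *
s,f=pickle.load(open('top0.pkl','rb'))
def show(l,z,args,S=(s,f)):
    for c in l:
        p=bp(*S,crop(c,*args),z); print(np.round(p*1000,1))
t=(220,120,4)
print('ledge z73 : out-left,in-left,in-right,out-right');show([(373,297),(383,267),(518,301),(510,325)],.073,t)
print('rails z60: L far,L near; R far, R near');show([(433,110),(400,262),(540,140),(503,285)],.060,t)
print('base z~10');show([(410,68),(350,325),(692,403)],.010,t)
print('cover z5: far-left, far-right, near right, near left');show([(110,247),(208,289),(150,433),(48,393)],.005,t)
print('grip top z34(+?)');show([(138,315)],.034,t)
s2,f2=pickle.load(open('scene0.pkl','rb'));S=(s2,f2)
print('scene cover corners: far l.., ');show([(90,152),(162,418),(590,338),(492,75)],.005,(345,255,8),S)
print('lip tip');show([(558,105),(622,288)],.005,(345,255,8),S)
print('scene ledge outer top: ');show([(348,268),(372,262),(428,385),(408,397)],.073,(220,120,4),S)
print('R(-y) rail');show([(155,352),(338,297)],.060,(220,120,4),S)
E
```

```text
ledge z73 : out-left,in-left,in-right,out-right
[503.2  14.1  73. ]
[526.9   6.4  73. ]
[500.2 -99.3  73. ]
[481.3 -93.   73. ]
rails z60: L far,L near; R far, R near
[654.5 -32.7  60. ]
[532.5  -6.7  60. ]
[ 630.3 -117.7   60. ]
[514.3 -88.1  60. ]
base z~10
[700.  -13.7  10. ]
[487.2  34.7  10. ]
[ 424.1 -242.7   10. ]
cover z5: far-left, far-right, near right, near left
[551.8 232.3   5. ]
[517.2 151.4   5. ]
[399.3 197.2   5. ]
[431.7 281.    5. ]
grip top z34(+?)
[492.8 204.   34. ]
scene cover corners: far l.., 
[519.7 151.    5. ]
[553.1 232.8   5. ]
[433.8 281.8   5. ]
[401.6 197.7   5. ]
lip tip
[391.6 217.    5. ]
[415.5 274.7   5. ]
scene ledge outer top: 
[501.4 -96.2  73. ]
[485.8 -91.8  73. ]
[509.9   9.3  73. ]
[525.1  10.   73. ]
R(-y) rail
[ 634.4 -116.    60. ]
[514.4 -88.6  60. ]
```

```bash
cat >> h.py <<'E'
def Rtool(yaw,tilt=0,flip=1):
    """tool for cover with yaw, tilted with lip down by tilt (deg). tool x=-cover z, tool z = flip*cover y"""
    C=R.from_euler('z',yaw,degrees=True).as_matrix()@R.from_euler('y',-tilt,degrees=True).as_matrix()
    x=-C[:,2]; z=flip*C[:,1]; y=np.cross(z,x); return np.c_[x,y,z]
def delta(p0,R0,p1,R1):
    d=R0.T@(np.array(p1)-p0)*1000; rv=R.from_matrix(R0.T@R1).as_rotvec(degrees=True); return np.round(d,1),np.round(rv,2)
E
python3 - <<'E'
from h import *
s,f=pickle.load(open('wrist0.pkl','rb'))
R0=q2R(s['tool_rot']);print(np.round(R0,3))
p0=np.array(s['eef_pos'])
for fl in (1,-1):
    print(fl,delta(p0,R0,[.45,-.02,.36],Rtool(-12.7,0,fl)), delta(p0,R0,[.494,.206,.23],Rtool(-21.5,0,fl)))
E
```

```text
[[-0.     0.93   0.368]
 [ 0.001  0.368 -0.93 ]
 [-1.     0.    -0.001]]
1 (array([ -56.3,  411.1, -340.8]), array([-1.4571e+02, -2.0000e-02, -9.0000e-02])) (array([  73.9,  535.1, -534.6]), array([-1.3691e+02, -3.0000e-02, -8.0000e-02]))
-1 (array([ -56.3,  411.1, -340.8]), array([ 3.429e+01, -6.000e-02,  2.000e-02])) (array([  73.9,  535.1, -534.6]), array([ 4.309e+01, -6.000e-02,  2.000e-02]))
```

Run:
```python
from h import *
s,f=pickle.load(open('wrist0.pkl','rb'))
R0=q2R(s['tool_rot']);p0=np.array(s['eef_pos'])
print(delta(p0,R0,[.53,-.05,.36],Rtool(-12.7,0,-1)))
```

```text
(array([ -56.4,  474.4, -283.4]), array([ 3.429e+01, -6.000e-02,  2.000e-02]))
```

Call:
arm_command:
  targets:
    - [-56,474,-283,34.3,0,0,85]
    - [-56,474,-283,34.3,0,0,85]
    - [-56,474,-283,34.3,0,0,85]
    - [-56,474,-283,34.3,0,0,85]
    - [-56,474,-283,34.3,0,0,85]
    - [-56,474,-283,34.3,0,0,85]
    - [-56,474,-283,34.3,0,0,85]
    - [-56,474,-283,34.3,0,0,85]
    - [-56,474,-283,34.3,0,0,85]
    - [-56,474,-283,34.3,0,0,85]

```text
time: 1.4
eef_pos: [0.5311, -0.0476, 0.3593]
tool_rot: [-0.443, -0.551, -0.443, 0.551]
ft_force: [-0.7, 0.4, 0.1]
width: 0.0851
```

Call:
arm_command:
  targets:
    - [0,0,0,0,0,0,85]
    - [0,0,0,0,0,0,85]
    - [0,0,0,0,0,0,85]

```text
time: 1.78
eef_pos: [0.5293, -0.0517, 0.36]
tool_rot: [-0.441, -0.553, -0.441, 0.553]
ft_force: [-0.5, 0.8, 0.6]
width: 0.0846
```

```bash
cat > shot.py <<'E'
import sys,pickle,cv2
from cell import state,grab_frame
n,k=sys.argv[1],sys.argv[2]
s=state();f=grab_frame(k);pickle.dump((s,f),open(n+'.pkl','wb'))
im=f['image'][:,:,::-1]
if len(sys.argv)>3:
    x0,y0,x1,y1,z=map(int,sys.argv[3:]); im=cv2.resize(im[y0:y1,x0:x1],None,fx=z,fy=z,interpolation=cv2.INTER_CUBIC)
cv2.imwrite('pics/'+n+'.png',im)
import numpy as np
print(s['time'],s['eef_pos'],s['ft_force'],s['ft_torque'],s['width'],np.round(s['joint_velocities'],3).max())
E
python3 shot.py w1 wrist
```

```text
1.775 [ 0.52930645 -0.05173111  0.36002599] [-0.53596017  0.76460365  0.60074784] [-0.00016903 -0.00978102 -0.00405527] 0.08461130911553268 0.003
```

View pics/w1.png

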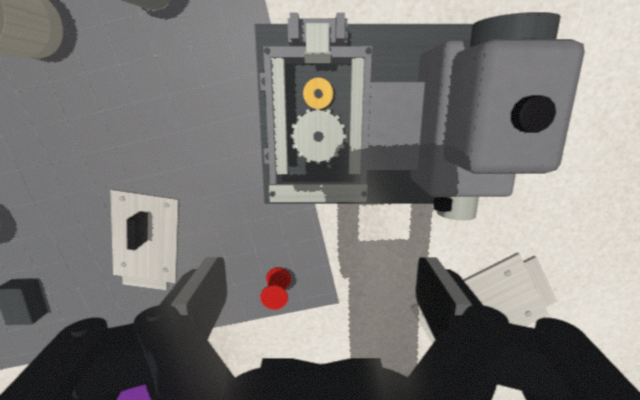

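Run:
```python
import pickle,cv2
s,f=pickle.load(open('w1.pkl','rb'));im=f['image'][:,:,::-1]
z=lambda a,b,c,d,k,n:cv2.imwrite(n,cv2.resize(im[b:d,a:c],None,fx=k,fy=k,interpolation=cv2.INTER_CUBIC))
z(245,5,395,105,5,'pics/w1a.png');z(245,105,395,215,5,'pics/w1b.png');z(95,180,195,300,5,'pics/w1c.png')
```

```text
(no output)
```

View pics/w1a.png

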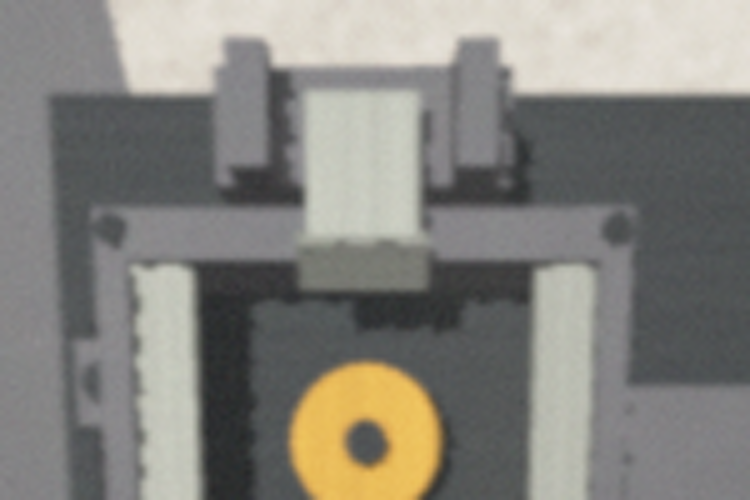

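View pics/w1b.png

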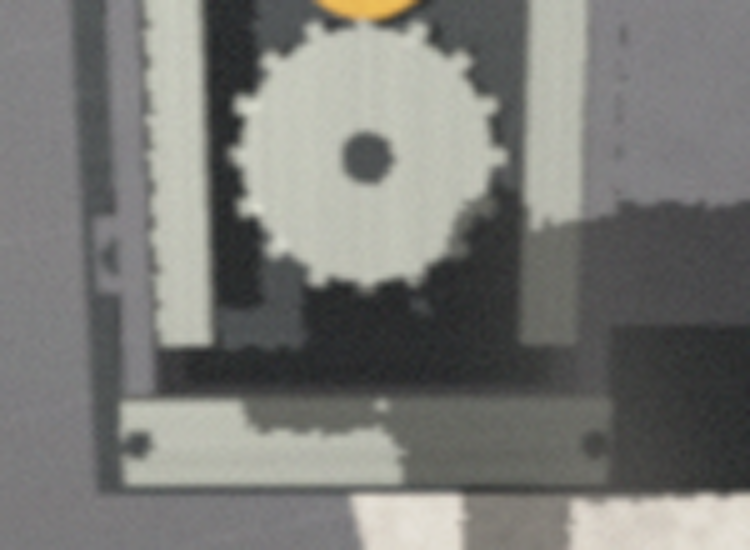

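View pics/w1c.png

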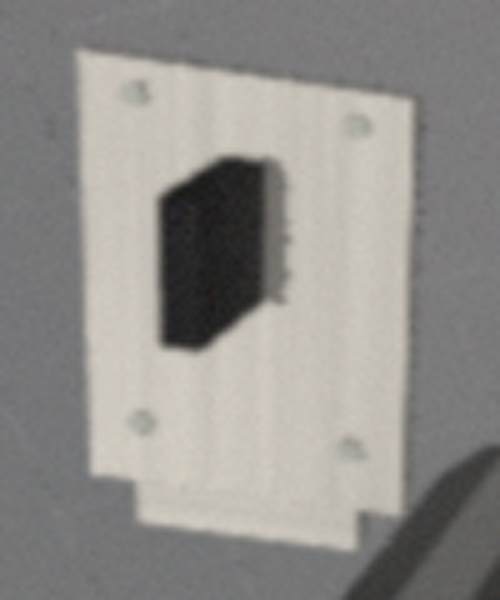

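Run:
```python
from h import *
S=pickle.load(open('w1.pkl','rb'))
a=(245,5,5);b=(245,105,5);c=(95,180,5)
P=lambda p,k,z:bp(*S,crop(p,*k),z)[:2]*1000
rl=[P((132,265),a,.06),P((193,265),a,.06),P((157,347),b,.06),P((213,347),b,.06)]
rr=[P((597,265),a,.06),P((533,265),a,.06),P((577,345),b,.06),P((520,345),b,.06)]
le=[P((120,400),b,.073),P((612,400),b,.073),P((122,485),b,.073),P((608,485),b,.073)]
wa=[P((92,208),a,.065),P((635,207),a,.065)]
co=[P((78,50),c,.005),P((413,100),c,.005),P((402,515),c,.005),P((92,475),c,.005),P((138,521),c,.005),P((356,550),c,.005)]
gt=[P((162,200),c,.039),P((235,158),c,.039)]
ang=lambda v:np.degrees(np.arctan2(v[1],v[0]))
print('yaw',[ang(rl[i]-rl[i+2]) for i in(0,1)],[ang(rr[i]-rr[i+2]) for i in(0,1)],[ang(le[i+1]-le[i])+90 for i in(0,2)],ang(wa[1]-wa[0])+90)
yaw=-12.7
ex=np.array([np.cos(np.radians(yaw)),np.sin(np.radians(yaw))]);ey=np.array([-ex[1],ex[0]])
o=np.array([579,-60.4])
for n,l in (('rl',rl),('rr',rr),('le',le),('wa',wa)):
    for p in l: print(n,np.round([(p-o)@ex,(p-o)@ey],1))
print('cover',np.round(co,1)); print(ang(co[0]-co[3]),ang(co[1]-co[2]),ang(co[1]-co[0])+90,ang(co[2]-co[3])+90, 'mid',np.mean(co[:4],0),np.linalg.norm(co[0]-co[3]),np.linalg.norm(co[1]-co[0]))
```

```text
yaw [np.float64(-12.702405702397042), np.float64(-12.612911381075495)] [np.float64(-12.762371027762693), np.float64(-12.666504250300234)] [np.float64(-12.810150849814718), np.float64(-12.806932533027336)] -12.736621428784872
rl [67.6 50.8]
rl [67.6 38.1]
rl [-56.1  50.8]
rl [-56.2  37.9]
rr [ 67.4 -46.1]
rr [ 67.4 -32.8]
rr [-55.8 -46. ]
rr [-55.8 -32.8]
le [-65.4  57.8]
le [-65.6 -52.7]
le [-85.4  58.3]
le [-85.6 -52.5]
wa [77.7 57.7]
wa [ 77.7 -52.8]
cover [[554.2 234.6]
 [520.9 151.6]
 [401.  199. ]
 [433.6 282.6]
 [416.4 275.5]
 [393.  216.3]]
-21.692734752045055 -21.55029674693772 -21.84180481606934 -21.25484714285703 mid [477.43429352 216.93444923] 129.8216737077381 89.38230825868249
```

Run:
```python
from h import *
S=pickle.load(open('w1.pkl','rb'))
s=S[0];print(delta(np.array(s['eef_pos']),q2R(s['tool_rot']),[.496,.2095,.18],Rtool(-21.6,0,-1)))
```

```text
(array([ 180. ,  -90.5, -247.4]), array([ 8.78,  0.01, -0.01]))
```

Call:
arm_command:
  targets:
    - [180,-90.5,-247.5,8.8,0,0,60]
    - [180,-90.5,-247.5,8.8,0,0,60]
    - [180,-90.5,-247.5,8.8,0,0,60]
    - [180,-90.5,-247.5,8.8,0,0,60]
    - [180,-90.5,-247.5,8.8,0,0,60]
    - [180,-90.5,-247.5,8.8,0,0,60]
    - [180,-90.5,-247.5,8.8,0,0,60]
    - [180,-90.5,-247.5,8.8,0,0,60]
    - [180,-90.5,-247.5,8.8,0,0,60]

```text
time: 2.95
eef_pos: [0.4967, 0.2097, 0.181]
tool_rot: [0.398, 0.586, 0.397, -0.584]
ft_force: [0.1, -0.5, 0.2]
width: 0.0603
```

```bash
python3 shot.py w2 wrist; python3 -c "
from h import *
s,f=pickle.load(open('w2.pkl','rb'))
print(delta(np.array(s['eef_pos']),q2R(s['tool_rot']),[.496,.2095,.081],Rtool(-21.6,0,-1)))"
```

```text
2.95 [0.49670601 0.20971735 0.1810364 ] [ 0.11797747 -0.46341019  0.159115  ] [-0.06564556 -0.01964728 -0.00621607] 0.0602534526249595 0.005
(array([100. ,  -0.7,   0.6]), array([-0.02, -0.07, -0.1 ]))
```

View pics/w2.png

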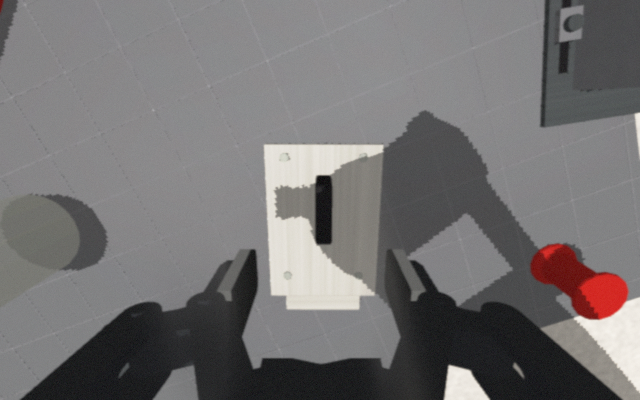

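```bash
python3 -c "
from h import *
S=pickle.load(open('w2.pkl','rb'));s=S[0];Rt=q2R(s['tool_rot'])
for uv,z in (((324,177),.039),((331,243),.039),((317,243),.039),((264.5,145),.005),((384,146),.005),((287,308),.005),((359,309),.005)):
  print(np.round(Rt.T@(bp(*S,uv,z)-s['eef_pos'])*1000,1))"
```

```text
[142.1  26.3   0.6]
[142.  -21.1   5.7]
[142.  -21.1  -4.2]
[176.2  43.  -43.5]
[176.1  42.2  45.6]
[175.9 -98.1 -31. ]
[175.8 -99.   31.7]
```

Call:
arm_command:
  targets:
    - [40,-0.7,0.6,0,0,0,60]
    - [80,-0.7,0.6,0,0,0,60]
    - [100,-0.7,0.6,0,0,0,60]
    - [100,-0.7,0.6,0,0,0,60]
    - [100,-0.7,0.6,0,0,0,10]
    - [100,-0.7,0.6,0,0,0,5]
    - [100,-0.7,0.6,0,0,0,5]
    - [100,-0.7,0.6,0,0,0,5]
  force: 90

```text
time: 4.0
eef_pos: [0.4958, 0.2105, 0.0813]
tool_rot: [0.398, 0.585, 0.398, -0.584]
ft_force: [-2.0, -0.4, 6.3]
width: 0.0108
```

Call:
arm_command:
  targets:
    - [0,0,0,0,0,0,5]
    - [0,0,0,0,0,0,5]

```text
time: 4.25
eef_pos: [0.4958, 0.2106, 0.0813]
tool_rot: [0.398, 0.585, 0.398, -0.584]
ft_force: [-1.1, -1.3, 7.6]
width: 0.0107
```

Call:
arm_command:
  targets:
    - [-20,0,0,0,0,0,5]
    - [-60,0,0,0,0,0,5]
    - [-120,0,0,0,0,0,5]
    - [-150,0,0,0,0,0,5]
    - [-150,0,0,0,0,0,5]
    - [-150,0,0,0,0,0,5]

```text
time: 5.0
eef_pos: [0.4944, 0.2102, 0.2274]
tool_rot: [-0.398, -0.583, -0.398, 0.586]
ft_force: [-0.3, -0.0, -3.4]
width: 0.0107
```

```bash
python3 shot.py w3 wrist
```

```text
5.0 [0.49440018 0.2101843  0.22741857] [-0.2784807  -0.04767189 -3.40158079] [-0.00422866 -0.02730838 -0.00071276] 0.01069912604252663 0.013
```

View pics/w3.png

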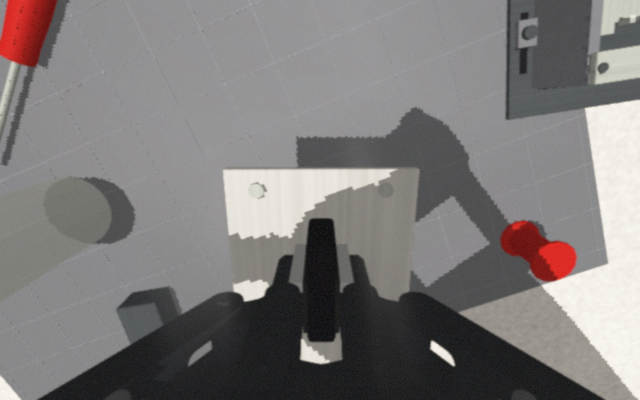

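```bash
cat >> h.py <<'E'
YAW=-12.72; O=np.array([.5815,-.0584,0.])
M=R.from_euler('z',YAW,degrees=True).as_matrix()
G=np.array([.0543,.0004,0.0])   # grip in tool
def tcp_for_lip(lip_mm,tilt,dyaw=0):
    """lip tip in real case frame, mm"""
    Rc=M@R.from_euler('z',dyaw,degrees=True).as_matrix()@R.from_euler('y',-tilt,degrees=True).as_matrix()
    Rt=Rtool(YAW+dyaw,tilt,-1)
    g=O+M@(np.array(lip_mm)/1000)+Rc@np.array([.099,0,.0245])
    return g-Rt@G,Rt
def lip_now(s):
    Rt=q2R(s['tool_rot']); x,y,z=Rt.T
    Rc=np.c_[y,-z,-x]  # cover axes
    g=np.array(s['eef_pos'])+Rt@G
    lip=M.T@(g+Rc@np.array([-.099,0,-.0245])-O)*1000; far=M.T@(g+Rc@np.array([.045,0,-.027])-O)*1000
    A=M.T@Rc
    return lip,far,np.degrees(np.arcsin(A[2,0])),np.degrees(np.arctan2(A[1,0],A[0,0])),np.degrees(np.arcsin(A[2,1]))
def cmd(s,lip,tilt,dyaw=0):
    p,r=tcp_for_lip(lip,tilt,dyaw); return delta(np.array(s['eef_pos']),q2R(s['tool_rot']),p,r),np.round(p,4)
E
cat > st.py <<'E'
from h import *; from cell import state
import sys
s=state(); l=lip_now(s)
F=M.T@np.array(s['ft_force']); 
print('t',round(s['time'],2),'lip',np.round(l[0],1),'far',np.round(l[1],1),'tilt,yaw,roll',np.round(l[2:],2),'F(machine)',np.round(F,1),'T',np.round(M.T@np.array(s['ft_torque']),2),'w',round(s['width']*1000,1))
a=list(map(float,sys.argv[1:]))
if a: print(cmd(s,a[:3],*a[3:]))
E
python3 st.py -50 0 130 20
```

```text
t 5.05 lip [-241.9  257.6  148.6] far [-99.6 235.6 145.6] tilt,yaw,roll [-0.19 -8.79 -0.17] F(machine) [-0.6 -0.1 -3. ] T [ 0.01 -0.1  -0.04] w 10.7
((array([-10.7, 195.1, 215.5]), array([-8.68,  1.69, 20.17])), array([ 0.5968, -0.0619,  0.2378]))
```

Call:
arm_command:
  targets:
    - [-30,40,45,-2,0.3,4,5]
    - [-30,80,90,-4,0.7,8,5]
    - [-25,120,132,-6,1.2,13,5]
    - [-18,160,177,-7.5,1.5,17,5]
    - [-10.7,195,215.5,-8.7,1.7,20.2,5]
    - [-10.7,195,215.5,-8.7,1.7,20.2,5]
    - [-10.7,195,215.5,-8.7,1.7,20.2,5]
    - [-10.7,195,215.5,-8.7,1.7,20.2,5]

```text
time: 6.05
eef_pos: [0.5974, -0.0604, 0.2401]
tool_rot: [0.531, 0.622, 0.339, -0.465]
ft_force: [-0.3, 0.4, -3.0]
width: 0.0109
```

```bash
python3 shot.py w4 wrist;python3 shot.py s4 scene 200 90 400 240 4; python3 st.py -55 0 90 20
```

```text
6.05 [ 0.59736179 -0.06037688  0.24010082] [-0.32304196  0.37883819 -2.97430201] [ 0.11982689  0.28437238 -0.0162423 ] 0.010883407778619054 0.005
6.1 [ 0.59744155 -0.06038275  0.24039573] [-0.01784105 -0.07852576 -2.42135446] [ 0.06997043  0.23868411 -0.00279769] 0.01094299332267678 -0.001
t 6.15 lip [-49.2   1.7 132.5] far [ 86.8   1.8 180. ] tilt,yaw,roll [20.24  0.06  0.15] F(machine) [-0.4 -0.3 -3.3] T [ 0.01  0.29 -0.05] w 10.6
((array([ 38.3, -19.8,   1.6]), array([ 0.06, -0.18, -0.24])), array([ 0.5919, -0.0608,  0.1978]))
```

View pics/w4.png

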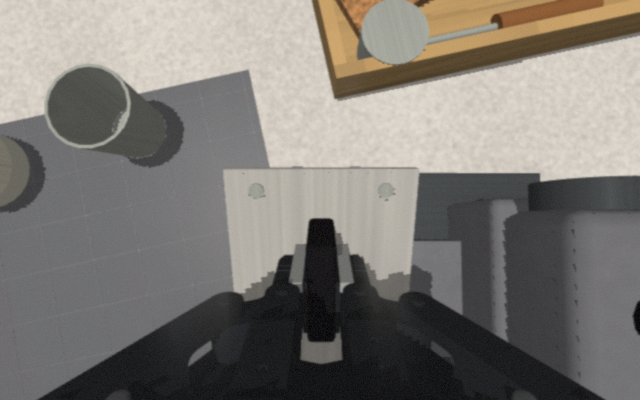

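View pics/s4.png

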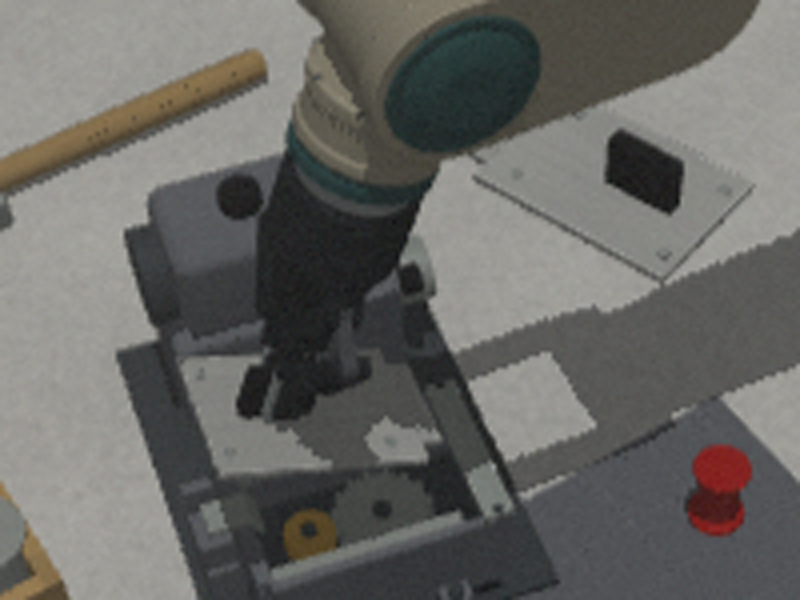

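Call:
arm_command:
  targets:
    - [13,-7,0.5,0,0,0,5]
    - [26,-13,1,0,0,0,5]
    - [38.3,-19.8,1.6,0,-0.2,-0.2,5]
    - [38.3,-19.8,1.6,0,-0.2,-0.2,5]
    - [38.3,-19.8,1.6,0,-0.2,-0.2,5]

```text
time: 6.78
eef_pos: [0.5922, -0.0619, 0.1982]
tool_rot: [0.531, 0.621, 0.338, -0.467]
ft_force: [-0.3, -0.3, -2.6]
width: 0.0102
```

```bash
python3 shot.py s5 scene 220 120 370 260 5; python3 shot.py t5 top 270 120 370 220 6; python3 st.py -62 0 66 20
```

```text
6.775 [ 0.59222484 -0.06193765  0.19821914] [-0.30080644 -0.26243438 -2.61443457] [ 0.09155351  0.25111482 -0.0072827 ] 0.010178026928169555 -0.0
6.825 [ 0.59235035 -0.06193771  0.19855054] [-0.19996044 -0.19317417 -2.80236063] [0.08522716 0.32815997 0.0290335 ] 0.010860855927915972 0.001
t 6.88 lip [-54.1  -1.1  90.7] far [ 82.   -1.2 137.9] tilt,yaw,roll [20.14 -0.03 -0.04] F(machine) [ 0.3  0.4 -1.9] T [-0.03  0.29  0.02] w 10.5
((array([ 20.7, -15.8,  -1.1]), array([-0.03,  0.06, -0.14])), array([ 0.5851, -0.0592,  0.1738]))
```

View pics/s5.png

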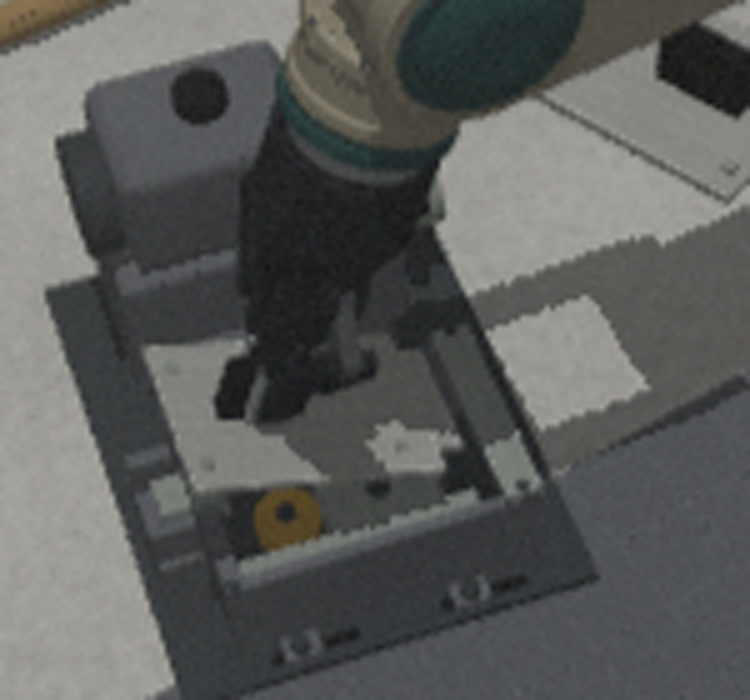

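View pics/t5.png

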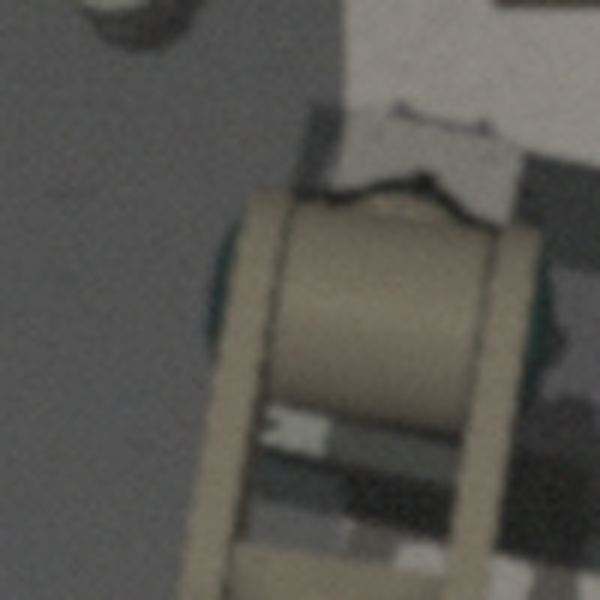

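Call:
arm_command:
  targets:
    - [7,-5,-0.4,0,0,0,5]
    - [14,-10,-0.8,0,0,0,5]
    - [20.7,-15.8,-1.1,0,0,-0.1,5]
    - [20.7,-15.8,-1.1,0,0,-0.1,5]
    - [20.7,-15.8,-1.1,0,0,-0.1,5]

```text
time: 7.5
eef_pos: [0.5848, -0.0591, 0.1732]
tool_rot: [0.531, 0.62, 0.339, -0.468]
ft_force: [-0.4, -0.4, -1.7]
width: 0.0108
```

```bash
python3 shot.py s6 scene 220 120 370 260 5; python3 st.py -64 0 61 20
```

```text
7.5 [ 0.58482879 -0.05912106  0.17318988] [-0.40140083 -0.35066434 -1.74260051] [ 0.04856691  0.16971996 -0.01791113] 0.010756969244597181 -0.0
t 7.55 lip [-62.2  -0.   65.6] far [ 7.400e+01 -1.000e-01  1.125e+02] tilt,yaw,roll [20.   -0.03 -0.05] F(machine) [ 0.   0.4 -2.2] T [-0.05  0.28  0.  ] w 10.5
((array([ 3.7, -3.3,  0. ]), array([-0.02,  0.06, -0.  ])), array([ 0.5832, -0.0588,  0.1688]))
```

View pics/s6.png

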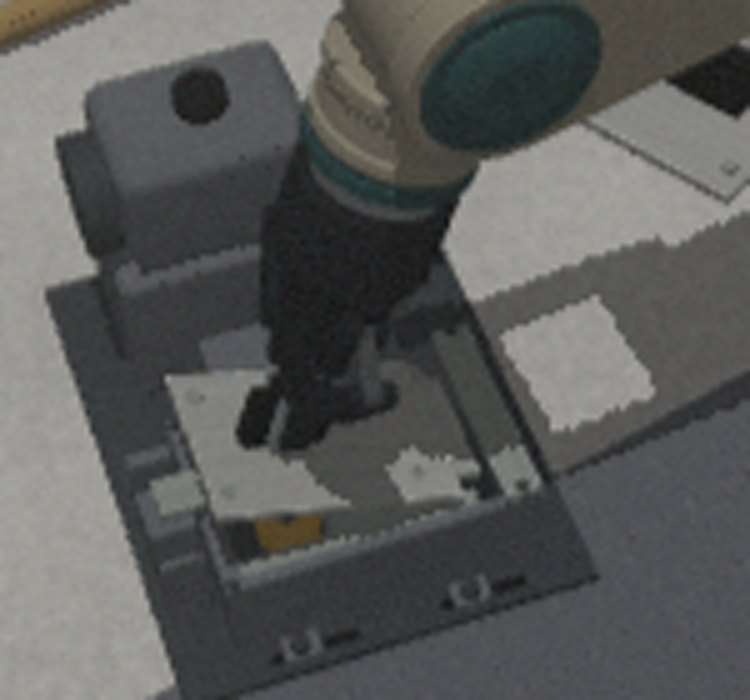

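Call:
arm_command:
  targets:
    - [1.8,-1.6,0,0,0,0,5]
    - [3.7,-3.3,0,0,0,0,5]
    - [3.7,-3.3,0,0,0,0,5]

```text
time: 7.92
eef_pos: [0.5827, -0.0587, 0.168]
tool_rot: [0.53, 0.62, 0.339, -0.468]
ft_force: [0.3, -0.4, -2.5]
width: 0.0104
```

```bash
python3 st.py -72 0 58.5 20;python3 st.py -72 0 58.5 20
```

```text
t 7.92 lip [-64.6  -0.1  60.3] far [ 7.16e+01 -1.00e-01  1.07e+02] tilt,yaw,roll [19.92 -0.02 -0.05] F(machine) [ 0.4 -0.3 -2.5] T [-0.01  0.27  0.05] w 10.4
((array([-0.9, -7.7, -0. ]), array([-0.02,  0.06,  0.08])), array([ 0.5754, -0.057 ,  0.1663]))
t 7.92 lip [-64.6  -0.1  60.3] far [ 7.16e+01 -1.00e-01  1.07e+02] tilt,yaw,roll [19.92 -0.02 -0.05] F(machine) [ 0.4 -0.3 -2.5] T [-0.01  0.27  0.05] w 10.4
((array([-0.9, -7.7, -0. ]), array([-0.02,  0.06,  0.08])), array([ 0.5754, -0.057 ,  0.1663]))
```

Call:
arm_command:
  targets:
    - [0,-2,0,0,0,0,5]
    - [0,-4,0,0,0,0,5]
    - [0,-6,0,0,0,0,5]
    - [0,-8,0,0,0,0,5]
    - [0,-8,0,0,0,0,5]

```text
time: 8.55
eef_pos: [0.5754, -0.057, 0.1656]
tool_rot: [0.531, 0.62, 0.339, -0.468]
ft_force: [0.6, -0.2, -1.6]
width: 0.0109
```

```bash
python3 st.py -80 0 55 20
```

```text
t 8.55 lip [-72.   -0.   57.9] far [ 6.420e+01 -1.000e-01  1.046e+02] tilt,yaw,roll [19.95 -0.02 -0.05] F(machine) [ 0.7 -0.  -1.6] T [-0.    0.23 -0.02] w 10.9
((array([-0.1, -8.6,  0. ]), array([-0.02,  0.06,  0.05])), array([ 0.5676, -0.0553,  0.1628]))
```

Free so far and the lip is under the ledge. Now I'll feel for the stop in 1 mm steps.

Call:
arm_command:
  targets:
    - [0,-1,0,0,0,0,5]
    - [0,-2,0,0,0,0,5]
    - [0,-3,0,0,0,0,5]
    - [0,-4,0,0,0,0,5]
    - [0,-5,0,0,0,0,5]
    - [0,-5,0,0,0,0,5]

```text
time: 9.3
eef_pos: [0.5709, -0.056, 0.1638]
tool_rot: [0.531, 0.62, 0.339, -0.468]
ft_force: [0.6, 0.1, -2.1]
width: 0.0105
```

Call:
arm_command:
  targets:
    - [0,-1,0,0,0,0,5]
    - [0,-1,0,0,0,0,5]

```text
time: 9.55
eef_pos: [0.57, -0.0558, 0.1635]
tool_rot: [0.531, 0.62, 0.339, -0.468]
ft_force: [0.4, 0.2, -2.9]
width: 0.0107
```

Call:
arm_command:
  targets:
    - [0,-1,0,0,0,0,5]
    - [0,-1,0,0,0,0,5]

```text
time: 9.8
eef_pos: [0.5691, -0.0556, 0.1632]
tool_rot: [0.531, 0.62, 0.339, -0.468]
ft_force: [0.2, 0.1, -2.3]
width: 0.0106
```

```bash
python3 st.py
```

```text
t 9.8 lip [-78.5  -0.   55.4] far [ 5.770e+01 -1.000e-01  1.022e+02] tilt,yaw,roll [19.95 -0.03 -0.05] F(machine) [ 0.1  0.1 -2.3] T [ 0.02  0.28 -0.05] w 10.6
```

Call:
arm_command:
  targets:
    - [0,-1,0,0,0,0,5]
    - [0,-1,0,0,0,0,5]

```text
time: 10.05
eef_pos: [0.5682, -0.0554, 0.1629]
tool_rot: [0.531, 0.62, 0.339, -0.468]
ft_force: [0.5, 0.4, -2.9]
width: 0.0104
```

Call:
arm_command:
  targets:
    - [0,-1,0,0,0,0,5]
    - [0,-1,0,0,0,0,5]

```text
time: 10.3
eef_pos: [0.5678, -0.0553, 0.1632]
tool_rot: [0.531, 0.621, 0.338, -0.467]
ft_force: [4.2, -1.3, -1.9]
width: 0.0104
```

Call:
arm_command:
  targets:
    - [0,-0.5,0,0,0,0,5]
    - [0,-0.5,0,0,0,0,5]

```text
time: 10.55
eef_pos: [0.5676, -0.0553, 0.1633]
tool_rot: [0.531, 0.621, 0.338, -0.467]
ft_force: [5.0, -1.7, -2.3]
width: 0.0107
```

```bash
python3 st.py
```

```text
t 10.55 lip [-79.7  -0.   55.4] far [ 5.630e+01 -1.000e-01  1.026e+02] tilt,yaw,roll [20.13 -0.03 -0.04] F(machine) [ 5.3 -0.6 -2.3] T [-0.06 -0.85 -0.06] w 10.7
```

Run:
```python
from h import *; from cell import state
s=state()
for th in (18,16,14,12,10,8):
    t=np.radians(th); z=60.8+2.5/np.cos(t)-21.2*np.tan(t); print(th,round(z,2),cmd(s,[-79.0,0,z],th)[0])
```

```text
18 56.54 (array([ 2.9,  3.9, -0. ]), array([-0.03,  0.05, -2.13]))
16 57.32 (array([ 5.7,  6.8, -0. ]), array([-0.03,  0.05, -4.13]))
14 58.09 (array([ 8.7,  9.5, -0. ]), array([-0.04,  0.05, -6.13]))
12 58.85 (array([11.7, 12. , -0. ]), array([-0.04,  0.05, -8.13]))
10 59.6 (array([14.9, 14.4, -0. ]), array([ -0.04,   0.05, -10.13]))
8 60.35 (array([18.1, 16.7, -0. ]), array([ -0.04,   0.05, -12.13]))
```

Call:
arm_command:
  targets:
    - [0,1.2,0,0,0,0,5]
    - [2.9,4.5,0,0,0,-2.1,5]
    - [2.9,4.5,0,0,0,-2.1,5]
    - [5.7,7.4,0,0,0,-4.1,5]
    - [5.7,7.4,0,0,0,-4.1,5]

```text
time: 11.18
eef_pos: [0.5754, -0.057, 0.1592]
tool_rot: [0.513, 0.608, 0.361, -0.487]
ft_force: [2.2, -0.6, -1.5]
width: 0.0109
```

Run:
```python
from h import *; from cell import state
s=state();l=lip_now(s);print([np.round(x,2) for x in l],M.T@s['ft_force'],M.T@s['ft_torque'])
for th in (14,12,10,8,7):
    t=np.radians(th); z=60.8+2.5/np.cos(t)-21.2*np.tan(t); print(th,round(z,2),cmd(s,[-79.0,0,z],th)[0])
```

```text
[array([-7.963e+01, -3.000e-02,  5.646e+01]), array([59.6 , -0.11, 93.32]), np.float64(15.82), np.float64(-0.03), np.float64(-0.05)] [ 2.32215263 -0.07737761 -1.52640852] [ 0.01567166 -0.11133941 -0.08210439]
14 58.09 (array([ 1.8,  3.5, -0. ]), array([-0.03,  0.06, -1.82]))
12 58.85 (array([ 4.6,  6.3, -0. ]), array([-0.03,  0.06, -3.82]))
10 59.6 (array([ 7.6,  8.9, -0. ]), array([-0.03,  0.06, -5.82]))
8 60.35 (array([10.6, 11.5, -0. ]), array([-0.03,  0.06, -7.82]))
7 60.72 (array([12.1, 12.7, -0. ]), array([-0.03,  0.06, -8.82]))
```

Call:
arm_command:
  targets:
    - [0,1.2,0,0,0,0,5]
    - [1.6,4.1,0,0,0,-1.8,5]
    - [4.4,6.9,0,0,0,-3.8,5]
    - [4.4,6.9,0,0,0,-3.8,5]

```text
time: 11.68
eef_pos: [0.5834, -0.0589, 0.1569]
tool_rot: [0.497, 0.595, 0.381, -0.504]
ft_force: [-0.7, -0.0, -1.3]
width: 0.0105
```

Run:
```python
from h import *; from cell import state
s=state();l=lip_now(s);print([np.round(x,2) for x in l],M.T@s['ft_force'],M.T@s['ft_torque'])
for th in (10,8,7):
    t=np.radians(th); z=60.8+2.5/np.cos(t)-21.2*np.tan(t); print(th,round(z,2),cmd(s,[-79.0,0,z],th)[0])
```

```text
[array([-7.810e+01, -5.000e-02,  5.934e+01]), array([63.28, -0.14, 86.83]), np.float64(12.0), np.float64(-0.04), np.float64(-0.05)] [-0.63595366 -0.15496492 -1.30564654] [0.00727561 0.14547378 0.01660613]
10 59.6 (array([ 3. ,  1.9, -0. ]), array([-0.04,  0.06, -2.  ]))
8 60.35 (array([ 5.9,  4.6, -0. ]), array([-0.04,  0.06, -4.  ]))
7 60.72 (array([ 7.4,  5.9, -0. ]), array([-0.04,  0.06, -5.  ]))
```

Call:
arm_command:
  targets:
    - [3,2,0,0,0,-2,5]
    - [5.9,4.6,0,0,0,-4,5]
    - [5.9,4.6,0,0,0,-4,5]

```text
time: 12.05
eef_pos: [0.589, -0.0601, 0.1521]
tool_rot: [0.479, 0.582, 0.402, -0.521]
ft_force: [-0.3, 0.2, -2.4]
width: 0.0107
```

```bash
python3 shot.py w7 wrist;python3 shot.py s7 scene 220 120 370 260 5
cat > nx.py <<'E'
from h import *; from cell import state
import sys
s=state();l=lip_now(s);print(s['time'],[np.round(x,2) for x in l],np.round(M.T@s['ft_force'],1),np.round(M.T@s['ft_torque'],2))
h=float(sys.argv[1])
for th in map(float,sys.argv[2:]):
    t=np.radians(th); z=h+2.5/np.cos(t)-21.2*np.tan(t); print(th,round(z,2),cmd(s,[-79.0,0,z],th)[0])
E
python3 nx.py 60.8 7 6 5 4
```

```text
12.05 [ 0.58898245 -0.0601324   0.15205545] [-0.32986423  0.22114991 -2.38139318] [0.04309959 0.05240236 0.03099998] 0.010687884609215301 0.019
12.1 [ 0.58885032 -0.0600605   0.15213077] [ 0.25898292 -0.42962454 -3.20155511] [0.0409065  0.07296623 0.02596972] 0.010781718952889824 0.012
12.15 [array([-7.919e+01, -1.000e-02,  6.038e+01]), array([63.74, -0.11, 78.06]), np.float64(8.04), np.float64(-0.04), np.float64(-0.05)] [ 0.2  0.  -2.2] [ 0.03  0.08 -0.04]
7.0 60.72 (array([ 1.5,  1.7, -0. ]), array([-0.04,  0.06, -1.04]))
6.0 61.09 (array([ 2.9,  3. , -0. ]), array([-0.04,  0.05, -2.04]))
5.0 61.45 (array([ 4.3,  4.4, -0. ]), array([-0.04,  0.05, -3.04]))
4.0 61.82 (array([ 5.8,  5.7, -0. ]), array([-0.04,  0.05, -4.04]))
```

View pics/w7.png

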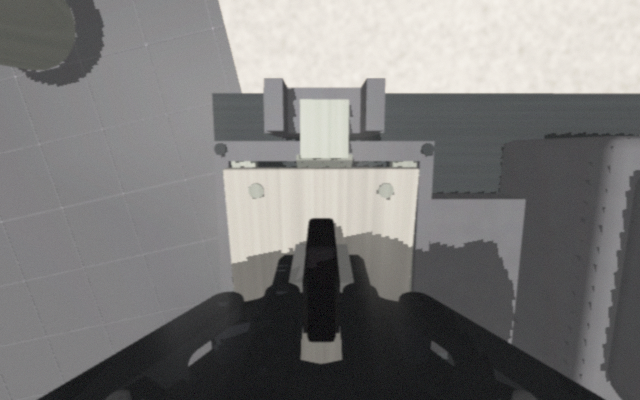

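View pics/s7.png

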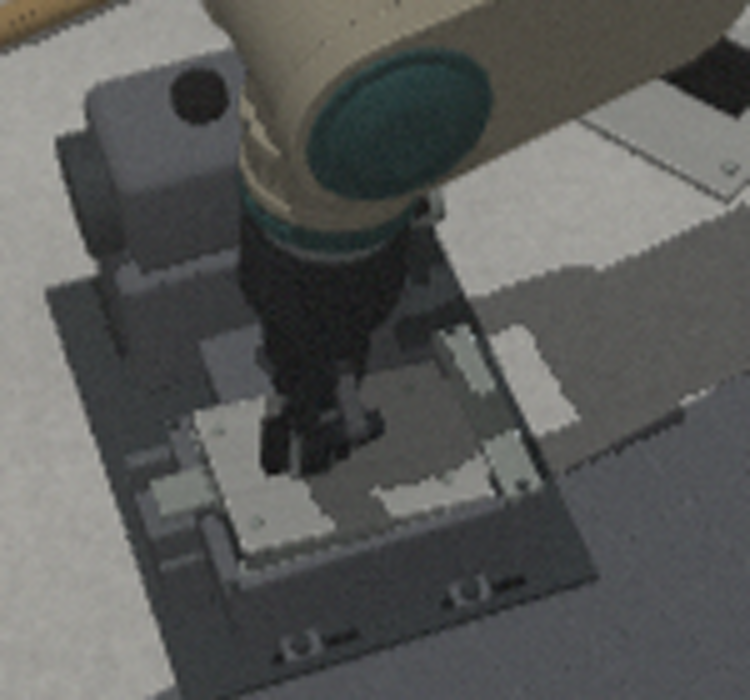

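Run:
```python
import pickle,cv2
s,f=pickle.load(open('w7.pkl','rb'));im=f['image'][:,:,::-1]
cv2.imwrite('pics/w7a.png',cv2.resize(im[70:215,200:450],None,fx=3.2,fy=3.2,interpolation=cv2.INTER_CUBIC))
```

```text
(no output)
```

View pics/w7a.png

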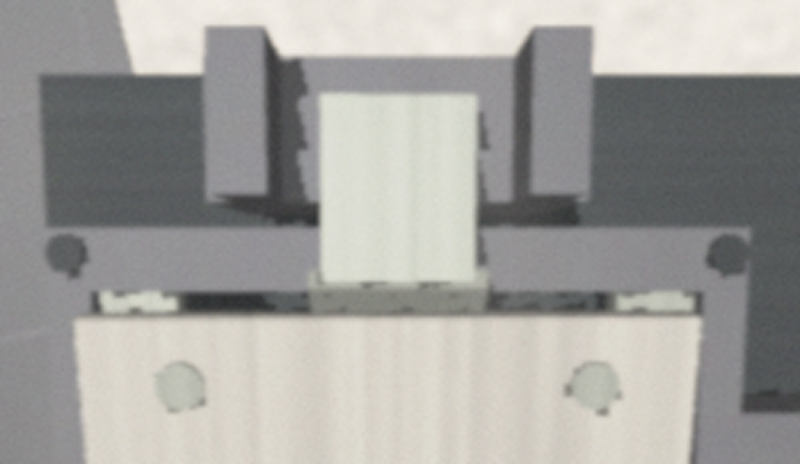

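Call:
arm_command:
  targets:
    - [0,0,1.3,0,0,0,5]
    - [1.5,1.7,1.3,0,0,-1,5]
    - [2.9,3,1.3,0,0,-2,5]
    - [2.9,3,1.3,0,0,-2,5]

```text
time: 12.65
eef_pos: [0.592, -0.0621, 0.15]
tool_rot: [0.47, 0.575, 0.411, -0.529]
ft_force: [-1.1, -0.5, -1.0]
width: 0.0105
```

```bash
sed -i 's/\[-79.0,0,z\]/[-79.0,-1.3,z]/' nx.py; python3 nx.py 60.8 5 4 3 2
```

```text
12.65 [array([-78.68,  -1.33,  61.29]), array([64.78, -1.43, 73.95]), np.float64(6.04), np.float64(-0.04), np.float64(-0.05)] [-1.  -0.7 -1. ] [-0.08  0.16 -0.06]
5.0 61.45 (array([ 1.6,  1.1, -0. ]), array([-0.04,  0.05, -1.04]))
4.0 61.82 (array([ 3. ,  2.5, -0. ]), array([-0.04,  0.05, -2.04]))
3.0 62.19 (array([ 4.4,  3.8, -0. ]), array([-0.04,  0.05, -3.04]))
2.0 62.56 (array([ 5.8,  5.1, -0. ]), array([-0.04,  0.05, -4.04]))
```

Call:
arm_command:
  targets:
    - [0.8,0.6,0,0,0,-0.5,5]
    - [1.6,1.1,0,0,0,-1,5]
    - [1.6,1.1,0,0,0,-1,5]

```text
time: 13.02
eef_pos: [0.5931, -0.0623, 0.1485]
tool_rot: [0.465, 0.571, 0.416, -0.533]
ft_force: [-1.2, 0.0, 0.2]
width: 0.0105
```

```bash
python3 nx.py 60.6 4 3 2
```

```text
13.025 [array([-79.09,  -1.28,  61.33]), array([64.57, -1.37, 71.52]), np.float64(5.05), np.float64(-0.04), np.float64(-0.05)] [-1.2 -0.2  0.2] [-0.02  0.12  0.04]
4.0 61.62 (array([1.5, 1.5, 0. ]), array([-0.04,  0.05, -1.05]))
3.0 61.99 (array([2.9, 2.9, 0. ]), array([-0.04,  0.05, -2.05]))
2.0 62.36 (array([4.3, 4.2, 0. ]), array([-0.04,  0.05, -3.05]))
```

Call:
arm_command:
  targets:
    - [0.8,0.8,0,0,0,-0.5,5]
    - [1.5,1.5,0,0,0,-1,5]
    - [1.5,1.5,0,0,0,-1,5]

```text
time: 13.4
eef_pos: [0.5947, -0.0627, 0.1471]
tool_rot: [0.461, 0.567, 0.421, -0.537]
ft_force: [-2.4, 0.3, 1.0]
width: 0.0101
```

```bash
python3 nx.py 60.6 3 2.5 2 1
```

```text
13.4 [array([-78.99,  -1.3 ,  61.52]), array([64.83, -1.4 , 69.17]), np.float64(4.04), np.float64(-0.04), np.float64(-0.05)] [-2.4 -0.2  1. ] [0.02 0.14 0.  ]
3.0 61.99 (array([ 1.3,  1.4, -0. ]), array([-0.04,  0.05, -1.04]))
2.5 62.18 (array([ 2. ,  2.1, -0. ]), array([-0.04,  0.05, -1.54]))
2.0 62.36 (array([ 2.7,  2.8, -0. ]), array([-0.04,  0.05, -2.04]))
1.0 62.73 (array([ 4.1,  4.1, -0. ]), array([-0.04,  0.05, -3.04]))
```

Call:
arm_command:
  targets:
    - [0.7,0.7,0,0,0,-0.5,5]
    - [1.4,1.4,0,0,0,-1,5]
    - [1.4,1.4,0,0,0,-1,5]

```text
time: 13.78
eef_pos: [0.5958, -0.063, 0.1451]
tool_rot: [0.456, 0.563, 0.427, -0.541]
ft_force: [-2.2, 1.5, -1.5]
width: 0.0107
```

```bash
python3 nx.py 60.4 2 1.5 1
```

```text
13.775 [array([-79.44,  -1.36,  61.29]), array([64.49, -1.46, 66.23]), np.float64(2.96), np.float64(-0.04), np.float64(-0.05)] [-2.5  1.  -1.5] [-0.07  0.35 -0.01]
2.0 62.16 (array([ 0.8,  1.8, -0.1]), array([-0.04,  0.06, -0.96]))
1.5 62.35 (array([ 1.5,  2.5, -0.1]), array([-0.04,  0.06, -1.46]))
1.0 62.53 (array([ 2.2,  3.1, -0.1]), array([-0.04,  0.05, -1.96]))
```

Call:
arm_command:
  targets:
    - [0.4,0.8,0,0,0,-0.5,5]
    - [0.9,1.4,0,0,0,-1,5]
    - [0.9,1.4,0,0,0,-1,5]

```text
time: 14.15
eef_pos: [0.5975, -0.0634, 0.1448]
tool_rot: [0.451, 0.56, 0.431, -0.545]
ft_force: [-2.3, 0.8, -2.9]
width: 0.0107
```

```bash
python3 nx.py 60.2 1 0.5 0
```

```text
14.15 [array([-79.06,  -1.31,  62.56]), array([64.93, -1.41, 65.16]), np.float64(2.03), np.float64(-0.04), np.float64(-0.05)] [-2.5  0.3 -2.9] [ 0.06  0.35 -0.03]
1.0 62.33 (array([ 2. ,  1.5, -0. ]), array([-0.04,  0.05, -1.03]))
0.5 62.52 (array([ 2.7,  2.1, -0. ]), array([-0.04,  0.05, -1.53]))
0.0 62.7 (array([ 3.4,  2.8, -0. ]), array([-0.04,  0.05, -2.03]))
```

Call:
arm_command:
  targets:
    - [1,0.8,0,0,0,-0.5,5]
    - [2,1.5,0,0,0,-1,5]
    - [2,1.5,0,0,0,-1,5]

```text
time: 14.52
eef_pos: [0.599, -0.0637, 0.1425]
tool_rot: [0.446, 0.556, 0.436, -0.549]
ft_force: [-1.2, -0.2, -4.1]
width: 0.0104
```

```bash
python3 nx.py 60.0 0.5 0 -0.5
```

```text
14.525 [array([-78.97,  -1.37,  61.97]), array([65.05, -1.48, 62.02]), np.float64(1.01), np.float64(-0.05), np.float64(-0.05)] [-1.1 -0.5 -4.1] [-0.01  0.21  0.07]
0.5 62.32 (array([ 0.5,  0.7, -0.1]), array([-0.05,  0.05, -0.51]))
0.0 62.5 (array([ 1.2,  1.4, -0.1]), array([-0.05,  0.05, -1.01]))
-0.5 62.69 (array([ 1.9,  2. , -0.1]), array([-0.05,  0.05, -1.51]))
```

Call:
arm_command:
  targets:
    - [0.6,0.7,0,0,0,-0.5,5]
    - [1.2,1.3,0,0,0,-1,5]
    - [1.2,1.3,0,0,0,-1,5]

```text
time: 14.9
eef_pos: [0.6005, -0.0641, 0.142]
tool_rot: [0.442, 0.553, 0.441, -0.552]
ft_force: [-0.0, -0.1, -2.4]
width: 0.0105
```

```bash
python3 shot.py w8 wrist; python3 nx.py 59.8 0 -0.5
python3 - <<'E'
import pickle,cv2
s,f=pickle.load(open('w8.pkl','rb'));im=f['image'][:,:,::-1]
cv2.imwrite('pics/w8a.png',cv2.resize(im[70:215,200:450],None,fx=3.2,fy=3.2,interpolation=cv2.INTER_CUBIC))
E
```

```text
14.9 [ 0.6005234  -0.06407421  0.14196972] [-0.02309736 -0.14339929 -2.38498347] [-0.05267651 -0.11435543 -0.01478004] 0.01049169889241795 0.007
14.95 [array([-78.78,  -1.31,  63.04]), array([65.23, -1.42, 60.74]), np.float64(0.08), np.float64(-0.04), np.float64(-0.05)] [ 0.4  0.2 -3.2] [-0.04 -0.08  0.02]
0.0 62.3 (array([ 0.9, -0.1, -0. ]), array([-0.05,  0.05, -0.08]))
-0.5 62.49 (array([ 1.6,  0.6, -0. ]), array([-0.05,  0.05, -0.58]))
```

View pics/w8a.png

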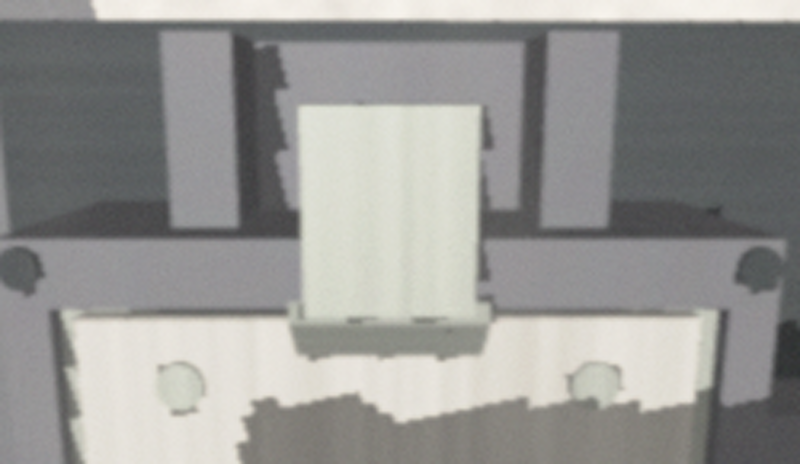

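Call:
arm_command:
  targets:
    - [0.5,0,0,0,0,0,5]
    - [0.5,0,0,0,0,0,5]

```text
time: 15.2
eef_pos: [0.6003, -0.064, 0.1414]
tool_rot: [0.442, 0.552, 0.441, -0.552]
ft_force: [0.4, -0.0, -2.6]
width: 0.0103
```

Call:
arm_command:
  targets:
    - [0.4,0,0,0,0,0,5]
    - [0.4,0,0,0,0,0,5]

```text
time: 15.45
eef_pos: [0.6003, -0.064, 0.1413]
tool_rot: [0.442, 0.553, 0.441, -0.552]
ft_force: [-2.0, 0.4, 0.1]
width: 0.0108
```

```bash
python3 nx.py 60 0
```

```text
15.45 [array([-78.92,  -1.33,  62.41]), array([65.08, -1.44, 60.08]), np.float64(0.07), np.float64(-0.04), np.float64(-0.05)] [-2.1 -0.   0.1] [0.04 0.17 0.04]
0.0 62.5 (array([ 0.,  0., -0.]), array([-0.04,  0.05, -0.07]))
```

Call:
arm_command:
  targets:
    - [0.5,0,0,0,0,0,5]
    - [0.5,0,0,0,0,0,5]

```text
time: 15.7
eef_pos: [0.6003, -0.064, 0.1413]
tool_rot: [0.442, 0.553, 0.441, -0.552]
ft_force: [-4.9, 0.7, 4.2]
width: 0.0103
```

Call:
arm_command:
  targets:
    - [-0.4,0,0,0,0,0,5]
    - [-0.4,0,0,0,0,0,40]
    - [-0.4,0,0,0,0,0,40]
    - [-0.4,0,0,0,0,0,40]
    - [-0.4,0,0,0,0,0,40]

```text
time: 16.32
eef_pos: [0.6003, -0.064, 0.1408]
tool_rot: [-0.442, -0.552, -0.441, 0.552]
ft_force: [-0.7, 0.8, -0.1]
width: 0.04
```

```bash
python3 nx.py 60 0
```

```text
16.325 [array([-78.93,  -1.31,  61.88]), array([65.07, -1.42, 59.52]), np.float64(0.06), np.float64(-0.04), np.float64(-0.05)] [-0.8  0.6 -0.1] [ 0.03 -0.01  0.03]
0.0 62.5 (array([-0.5,  0. , -0. ]), array([-0.04,  0.05, -0.06]))
```

Call:
arm_command:
  targets:
    - [-20,0,0,0,0,0,40]
    - [-60,0,0,0,0,0,40]
    - [-110,-30,0,0,0,0,40]
    - [-160,-60,0,0,0,0,40]
    - [-160,-60,0,0,0,0,40]
    - [-160,-60,0,0,0,0,40]

```text
time: 17.08
eef_pos: [0.5416, -0.0506, 0.3016]
tool_rot: [0.442, 0.553, 0.441, -0.552]
ft_force: [-0.2, -0.9, -0.4]
width: 0.0398
```

```bash
python3 shot.py w9 wrist; python3 shot.py s9 scene
python3 - <<'E'
import pickle,cv2
s,f=pickle.load(open('w9.pkl','rb'));im=f['image'][:,:,::-1]
cv2.imwrite('pics/w9a.png',cv2.resize(im[10:260,220:420],None,fx=2.4,fy=2.4,interpolation=cv2.INTER_CUBIC))
E
```

```text
17.075 [ 0.5415746  -0.05058555  0.30156284] [-0.20506173 -0.8663827  -0.42981878] [ 0.03493821  0.02226921 -0.04825462] 0.039779145740455726 0.041
17.125 [ 0.54154579 -0.05058517  0.30026129] [ 0.50066017  0.58532675 -0.53752137] [0.04880466 0.04266103 0.02976614] 0.04004470464518722 0.023
```

View pics/w9a.png

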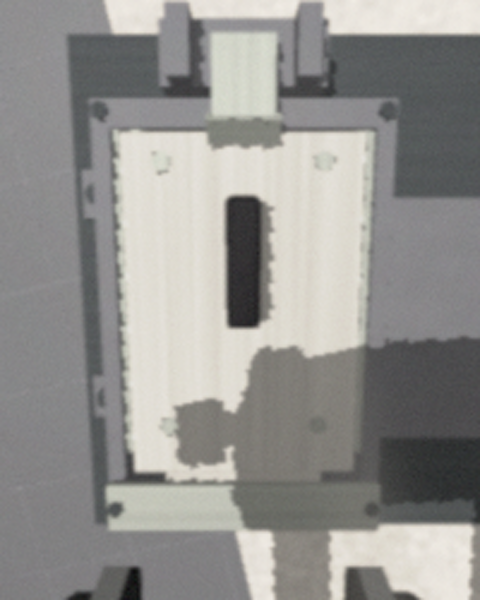

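View pics/s9.png

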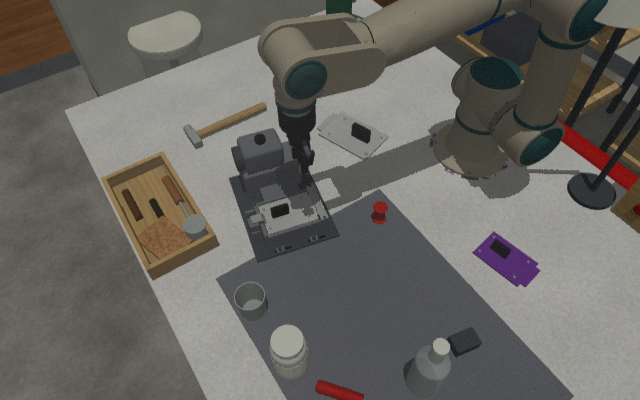

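Run:
```python
from h import *
S=pickle.load(open('w9.pkl','rb'))
P=[M.T@(bp(*S,crop(c,220,10,2.4),.065)-O)*1000 for c in ((113,130),(366,130),(356,471),(131,471))]
print(np.round(P,1))
T=[M.T@(bp(*S,crop(c,220,10,2.4),.068)-O)*1000 for c in ((208,125),(283,125),(208,145))];print(np.round(T,1))
```

```text
[[ 65.3  47.   65. ]
 [ 65.2 -44.5  65. ]
 [-64.3 -46.1  65. ]
 [-64.2  46.   65. ]]
[[ 66.6  12.5  68. ]
 [ 66.6 -14.3  68. ]
 [ 59.9  12.6  68. ]]
```

```bash
python3 -c "
from cell import *
print(job_done()); print(state()['time'])"
```

```text
the job is handed in; nothing more can be done
None
the job is handed in; nothing more can be done
```

The cover is refitted and the job handed in at about 17 s of the 64 s allowed.

**What I did:** I gripped the smaller grey cover by its rib and tilted it 20°. The lip went under the ledge until it met the stop, with a reaction of about 5 N. I then swung the far end down past the catch. The catch had snapped over by the time the cover was level. I pressed it home, let go and drew the arm clear. The wrist force at the end of each move never passed about 8 N; that peak came when the fingers touched the cover while gripping it on the bench. On the machine it stayed under about 7 N.

**Last checks, from the wrist and scene pictures:**
- **Flat and home:** the plate's corners measure about 129.5 x 91.5 mm at both ends when taken at seat height. The lip is hidden under the ledge.
- **Catch:** its tip lies over the cover's edge at x of about 59.9 mm, where it should rest at 60 mm.
- **Bystanders:** none looks moved in the scene picture. The screwdriver is cut off at the picture's edge, so I saw only part of it, and I did not measure any of them.
- **Sideways fit:** before the final swing, the wrist picture showed the cover about 1.4 mm off-centre, against my earlier measurement. I corrected it by 1.3 mm, and no check failed after that.

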